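# First in, first out: bring the old spirit bottle forward and load the new one behind it

### The job

Restock the bottle lane first-in-first-out: first bring the old bottle standing in the railed rack forward until it is right up against the front stop (the end towards the robot). Then take the new bottle off the tilted rest, stand it upright on the bare table and let go, take it again by its cap, and lower it (do not drop it) into the lane close up behind the old one. Both bottles must end standing in the lane, no bottle may be knocked over or laid flat on the table on the way, and the tape roll, hand stamp and moisture meter standing near must be left where they are.

Things in the scene. Friction and masses are not known exactly. Their poses are not given: they have to be found in the camera images.
- old_center (a point): centre of the old bottle, which stands upright in the rack at the start: white bottle with blue cap, 155 mm tall; body 60 mm diameter from its bottom to 124 mm up, cap 38 mm diameter from 124 to 155 mm up; 0.2 to 0.4 kg. The point lies on the bottle's axis 77.5 mm above its bottom; the point's z axis points from bottom to cap. Dragged by its cap with its weight on the floor, it leans.
- new_center (a point): centre of the new bottle, same kind and size as the old one, lying on the tilted rest at the start with its cap raised and away from the robot, axis 20 degrees above level. The point lies on its axis 77.5 mm from its bottom and from the end of its cap; the point's z axis points from bottom to cap.
- old_bottle: the old bottle; origin at the centre of its bottom, z towards its cap
- new_bottle: the new bottle; origin at the centre of its bottom, z towards its cap (a further bottle like it at the far back edge of the table takes no part)
- rack_lane (a point): centre of the lane floor of the bottle rack, 12 mm above the table. x runs along the lane to the back, -x to the front stop nearest the robot, y across. The lane is 200 mm long inside (stops at x = -100 and +100 mm, 30 mm high) and 68 mm wide between the rails, 4 mm to spare on each side of a bottle. A bottle against the front stop has its axis at x = -70 mm.
- rack: the fixed bottle rack: plywood base 220 x 100 x 12 mm, three steel rails along each side; origin under its middle, axes as the lane's. The rails' tops are 126 mm above the table and leave no room for fingers beside the body of a bottle in the lane; its cap stands clear above them (from 136 to 167 mm above the table).
- rest_mid (a point): middle of the underside of the fixed plywood rest (base 185 x 90 mm) that carries the new bottle; x points level, the way the bottle's cap points. The bottle's bottom centre starts at x = -75 mm, z = 47 mm. The bottle lifts straight up out of the rest; the highest part of the rest is 106 mm above the table.
- rest: the fixed rest, same origin. The bottle lies on a low saddle (78 mm wide, cheeks beside the lowest 32 mm of the body, ledge under its bottom) and a neck post whose two cheeks (64 mm wide over all, 2.8 mm clear of the cap, to 6.5 mm above the bottle's axis) enclose the last 16 mm of the cap, so it cannot be gripped there. The body from 35 to 124 mm from its bottom is free on both sides.
- tape: roll of tape lying flat on the table behind the work (the nearer of two), 100 mm diameter, 24 mm high, bystander; origin under its centre
- stamp: wooden hand stamp, 37 x 48 x 74 mm, standing, bystander; origin under its centre
- meter: black hand-held moisture meter, 148 x 141 x 70 mm, bystander; origin under its centre
Not all that is in view belongs to the job. What is shaped like the old_bottle but purple is not meant.

How it is judged (in metres and radians):
On the way, in this order (a step that is already met when the one before it is completed fails the run):
1. the old bottle stands upright at the front stop (gap at most 12 mm), at rest, and the new bottle is not in the lane (angle between old_center's own z axis and vertical below 0.08 rad and y of old_center in the frame of rack_lane between -0.012 and 0.012 m and z of old_center in the frame of rack_lane between 0.072 and 0.083 m and x of old_center in the frame of rack_lane below -0.058 m and linear speed of old_bottle below 0.02 m/s and not (x of new_center in the frame of rack_lane between -0.1 and 0.1 m and y of new_center in the frame of rack_lane between -0.03 and 0.03 m and z of new_center in the frame of rack_lane below 0.18 m)), for 0.2 s.
2. the new bottle stands upright on the bare table, let go (angle between new_center's own z axis and vertical below 0.08 rad and height (world z) of new_bottle below 0.008 m and linear speed of new_bottle below 0.02 m/s and contact force between the fingers and new_bottle below 0.1 N), for 0.2 s.
At the end, for the whole second after the job is handed in: The old bottle stands upright (within 0.08 rad) on the lane floor against the front stop (gap at most 12 mm), the new bottle stands upright on the lane floor directly behind it with a gap of at most 18 mm between them, both within 12 mm of the lane's middle line, let go and at rest (angle between each of old_center, new_center's own z axis and vertical below 0.08 rad and y of old_center in the frame of rack_lane between -0.012 and 0.012 m and z of old_center in the frame of rack_lane between 0.072 and 0.083 m and x of old_center in the frame of rack_lane below -0.058 m and y of new_center in the frame of rack_lane between -0.012 and 0.012 m and z of new_center in the frame of rack_lane between 0.072 and 0.083 m and x of new_center in the frame of rack_lane above -0.02 m and horizontal distance between old_center and new_center below 0.078 m and linear speed of each of old_bottle, new_bottle below 0.02 m/s); the robot touches nothing.
It fails at once if the old bottle is tipped over (angle between old_center's own z axis and vertical above 0.6 rad).
It fails at once if the new bottle is dropped into the lane (falls faster than 0.7 m/s between the rails) (x of new_center in the frame of rack_lane between -0.1 and 0.1 m and y of new_center in the frame of rack_lane between -0.03 and 0.03 m and z of new_center in the frame of rack_lane below 0.18 m and linear speed of new_bottle above 0.7 m/s).
It fails at once if the new bottle is knocked or laid flat on the table (height (world z) of new_center below 0.04 m and angle between new_center's own z axis and vertical above 1.2 rad).
It fails at once if a bystander (tape roll, hand stamp, moisture meter) is pushed more than 30 mm (distance of any of tape, stamp, meter from where it was at the start of the episode above 0.03 m).
It also fails if it takes over 72 s, if anything falls off the work surface, if the arm or the gripper's body presses on something with over 40 N, if the wrist force passes 120 N, or if a joint passes its speed limit or range.

### The arm

A 6-joint arm with a two-finger parallel gripper is mounted at the origin on a cart in front of the work surface, level with it; the furniture and walls round the work are solid. World frame = base frame: x ahead of the robot, y to its left, z up, the work surface at z = 0. Lengths are in m, angles in degrees, forces in N, time in s.
With the tool pointing down it reaches from about 0.375 to 0.9 m from the base axis. Payload 3.1 kg.
Tool frame: the origin (TCP) lies at the very end of the fingers, on their centre line; the grasp point (between the pads) lies bot.grip_point_offset behind it (bot.grip_point_offset is the distance from the TCP to the grasp point, in m); z points along the fingers, y is the line along which they close (so a half turn about z gives the same grasp; the last joint's range is limited). The gripper opens to 87 mm and grips with 3 to 60 N. Pads are 19 mm wide; open, the fingers measure 117 mm over their backs; the gripper's body (75 mm by 190 mm) begins 51 mm behind the grasp point.
Start: joints at [-86.717, 30.224, 82.088, -0, 67.689, -10.227], TCP at [0.146, -0.608, 0.223] pointing down, gripper open.
Joint ranges: [-176.69, 176.69], [-43.24, 126.21], [12.49, 139.97], [-82, 262], [0, 151.66], [-163.58, 163.58]. Speed limits (degrees/s): [159.86, 159.86, 180, 180, 180, 180].

### API

Orientations are given as a 3x3 rotation matrix whose columns are the frame's x, y, z axes.
In Python, from rig import bot, viewer, ticket gives the robot as it stands.
- The arm moves only by the tool servo_tool, never from a script. Its argument "targets" is a list of rows, each an object with "offset": the shift along the tool's x, y, z in m, a list of three; "dr": the turn, a rotation vector about the tool's x, y, z in degrees, a list of three. In form: [{"offset": [x, y, z], "dr": [ax, ay, az]}, ...]. A call has 1 to 20 rows; each row is the pose to reach, as a shift and turn from the pose commanded when the call began, along the tool's axes at that moment; what a row does not reach only later rows make up. A row lasts 1/12 s, in which the tool goes at most 41.7 mm and 7.16 degrees, less where a joint would pass 70% of its speed; a pose out of reach is approached as far as the arm can. A call with a gripper value outside its range is refused whole. "gripper" is the gripper command: -1 is fully open, 1 is shut, values between are in proportion, set as the call begins (left out, the last holds). The fingers move at their own pace and stop on an object; the grip force is fixed at half the most. Time passes only in rows, so rows that repeat a pose let the fingers close. It gives the time, the measured TCP pose, the force, the opening and the grip force at its end, in the units of the state.
- bot.read_state(): the state, without advancing time (a new reading comes with each control period).
- viewer.capture(name): name is "scene" or "top" or "wrist"; returns a dict with "color" (400x640x3 uint8, red, green, blue), "camera_matrix" (3x3 intrinsics, pixels), "k1" (the pictures are not rectified: a ray, as slopes to the right and down, at radius r is drawn at 1 + k1 r^2 times it, then the intrinsics apply), "R" (3x3) and "t" (3): a world point X has camera coordinates R X + t. Camera axes: x right, y down, z forward; pixel columns grow to the right and rows downward; lengths in m; the calibration is good to about 2 mm. A picture is of the moment at which its call begins. There is no depth.
- ticket.hand_in(): hands the job in; it is judged then, once.
The state is a dict: "time_s": time; "joint_positions": joint angles; "qvel": joint speeds; "tau": joint torques, N m; "position": TCP position; "tcp_rot": TCP orientation; "force": force on the tool from outside, world axes, zero at the start; "moment": the same for the moment, N m; "opening": opening from 0.0 (shut) to 1.0 (fully open); "grasp_force": force on a finger pad.
Only numpy, scipy, OpenCV 4.12 (cv2) and the standard library are available. Lean on these libraries where they do the work, as an engineer would, in place of code of your own. Each camera call takes 0.05 s, during which the arm holds its last target. There are 200 camera calls.

## Working session

There is one attempt and no reset: what is moved stays moved. The work goes in short steps, Python scripts to look and compute and a tool call to move; the robot and the scene stay as the last step left them, time stands still between calls to the robot, and variables do not carry over. Pictures are saved under pics/ and viewed, at most 10 in all, crops included, and the job is handed in when it is done.

Besides the shell and the picture viewer there is one more tool, called as name([rows], argument=value, ...), one row to a line, values as JSON. servo_tool: Moves the arm, as the interface text tells. Its arguments: {"type":"object","properties":{"targets":{"type":"array"},"gripper":{"type":"number"}},"required":["targets"]}

```bash
ls; mkdir -p pics
cat > h.py <<'E'
import numpy as np, cv2
from rig import bot, viewer, ticket
def ray(c,u,v):
    K=c["camera_matrix"];k=c["k1"]
    d=np.array([(u-K[0][2])/K[0][0],(v-K[1][2])/K[1][1]]);s=d.copy()
    for _ in range(20): s=d/(1+k*(s@s))
    R=np.array(c["R"]);t=np.array(c["t"])
    return -R.T@t, R.T@np.array([s[0],s[1],1.])
def onz(c,u,v,z):
    o,d=ray(c,u,v); return o+d*(z-o[2])/d[2]
def proj(c,X):
    K=c["camera_matrix"];p=np.array(c["R"])@np.array(X)+np.array(c["t"]);s=p[:2]/p[2];s=s*(1+c["k1"]*(s@s))
    return np.array([K[0][0]*s[0]+K[0][2],K[1][1]*s[1]+K[1][2]])
def cross(a,b):
    (o1,d1),(o2,d2)=a,b; d1=d1/np.linalg.norm(d1);d2=d2/np.linalg.norm(d2)
    A=np.stack([d1,-d2],1);s=np.linalg.lstsq(A,o2-o1,rcond=None)[0]
    p,q=o1+s[0]*d1,o2+s[1]*d2; return (p+q)/2,np.linalg.norm(p-q)
def save(c,n): cv2.imwrite("pics/"+n+".png",c["color"][:,:,::-1])
E
python3 - <<'E'
from h import *
import pickle
d={n:viewer.capture(n) for n in("scene","top")}
pickle.dump(d,open("d0.pkl","wb"))
for n in d: save(d[n],n+"0"); print(n,-np.array(d[n]["R"]).T@d[n]["t"],np.array(d[n]["R"])[2])
print(bot.grip_point_offset, bot.read_state())
E
```

```text
pics
scene [0.07798278 0.94503314 0.74112072] [ 0.41470233 -0.73477926 -0.53676943]
top [0.48086948 0.02515393 1.64219869] [ 0.08126046 -0.01451336 -0.99658723]
0.0187 {'time_s': 0.1, 'joint_positions': array([-8.67155359e+01,  3.02737094e+01,  8.21486483e+01,  4.73770657e-04,
        6.76905036e+01, -1.02261743e+01]), 'qvel': array([ 0.03336335, -0.01548176, -0.24533426,  0.11184776,  0.04634968,
       -0.04645772]), 'tau': array([-8.30366901e-06, -4.40985167e+01, -1.77151448e+01,  6.34699222e-02,
        5.34007384e-02, -4.71017529e-05]), 'position': array([ 0.1460206 , -0.60702378,  0.22167095]), 'tcp_rot': array([[ 9.72327312e-01,  2.33622744e-01, -1.05219082e-04],
       [ 2.33622494e-01, -9.72325388e-01,  1.96700333e-03],
       [ 3.57229531e-04, -1.93715261e-03, -9.99998060e-01]]), 'force': array([-0.23786625,  0.11864148, -0.52482377]), 'moment': array([-0.07954115, -0.02979079, -0.02526425]), 'grasp_force': 0.0, 'opening': 0.9999929832395005}
```

View pics/scene0.png

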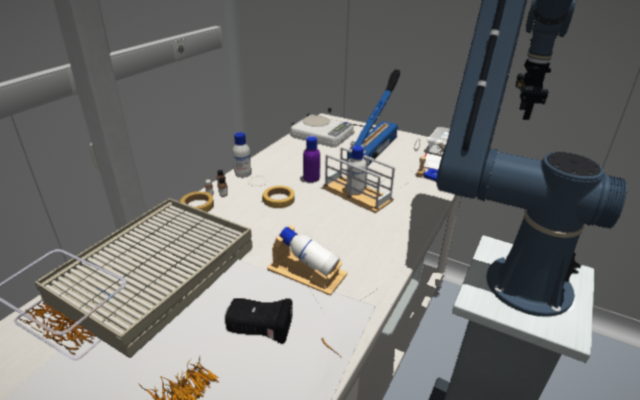

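View pics/top0.png

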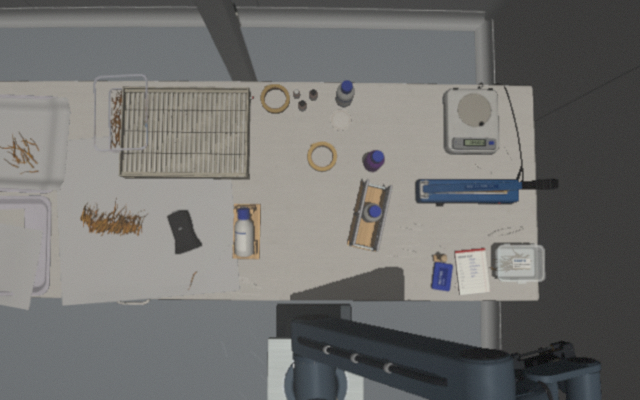

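Both views: old bottle in the rack has its cap at top (373,212) / scene (357,153). The purple bottle is at top (375,160) / scene (312,143), so not meant. The far-back bottle at top (346,90) / scene (240,140) takes no part. The new bottle lies on the rest at top (244,235) / scene (308,250). The meter is at (184,231), the nearer tape at (321,156), and the stamp is probably at (440,257).

Run:
```python
from h import *
import pickle
d=pickle.load(open("d0.pkl","rb"))
t=d["top"];s=d["scene"]
a=cv2.resize(t["color"][170:280,330:460],None,fx=3,fy=3,interpolation=2)
b=cv2.resize(t["color"][190:280,200:290],None,fx=4,fy=4,interpolation=2)
c=cv2.resize(s["color"][130:220,305:445],None,fx=3,fy=3,interpolation=2)
e=cv2.resize(s["color"][215:300,250:360],None,fx=3,fy=3,interpolation=2)
im=np.zeros((600,800,3),np.uint8)
for p,(y,x) in((a,(0,0)),(b[:330],(0,400)),(c,(332,0)),(e,(332,430))):
    p=p[:600-y,:800-x]; im[y:y+p.shape[0],x:x+p.shape[1]]=p
cv2.imwrite("pics/crop1.png",im[:,:,::-1])
def mask(c,lo,hi,box):
    h=cv2.cvtColor(c["color"],cv2.COLOR_RGB2HSV);m=cv2.inRange(h,lo,hi);z=np.zeros_like(m);x0,y0,x1,y1=box;z[y0:y1,x0:x1]=m[y0:y1,x0:x1];return z
for n,c,box in(("top old",t,(350,195,395,230)),("top new",t,(228,200,262,262)),("scene old",s,(340,135,375,200)),("scene new",s,(270,220,345,280))):
    m=mask(c,(105,120,40),(130,255,255),box);k,l,st,ce=cv2.connectedComponentsWithStats(m)
    print(n,[(st[i].tolist(),ce[i].round(1).tolist()) for i in range(1,k) if st[i][4]>15])
for n,box in(("rack",(340,170,400,260)),("rest",(225,195,270,265))):
    m=mask(t,(8,70,80),(28,255,255),box)
    p=np.argwhere(m)[:,::-1].astype(np.float32);r=cv2.minAreaRect(p);print(n,r,cv2.boxPoints(r).round(1).tolist())
    W=np.array([onz(t,u,v,0.012)[:2] for u,v in cv2.boxPoints(r)]);print(W.round(3).tolist())
```

```text
top old [([370, 206, 10, 11, 81], [374.5, 210.9])]
top new [([239, 211, 8, 8, 37], [242.4, 214.4])]
scene old [([348, 135, 27, 24, 346], [361.7, 148.2])]
scene new [([280, 228, 16, 17, 153], [287.3, 234.9])]
rack ((365.6769714355469, 216.733154296875), (23.985015869140625, 61.08684158325195), 12.994616508483887) [[347.1000061035156, 243.8000030517578], [360.8999938964844, 184.3000030517578], [384.20001220703125, 189.6999969482422], [370.5, 249.1999969482422]]
[[0.465, -0.102], [0.666, -0.148], [0.648, -0.228], [0.448, -0.181]]
rest ((245.99996948242188, 231.0), (53.99999237060547, 25.999996185302734), 90.0) [[233.0, 204.0], [259.0, 204.0], [259.0, 258.0], [233.0, 258.0]]
[[0.595, 0.282], [0.596, 0.194], [0.416, 0.191], [0.415, 0.278]]
```

View pics/crop1.png

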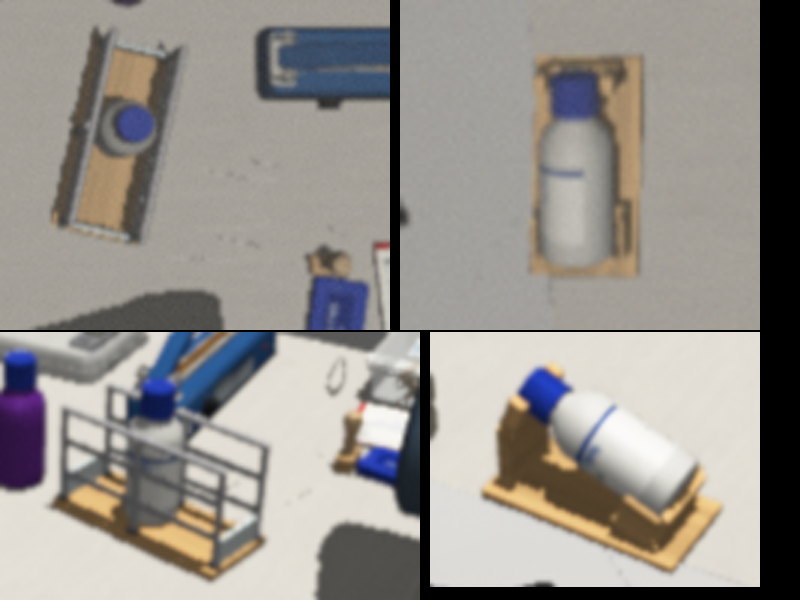

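The crop confirms the old bottle: white body, blue cap, standing in the rails. The purple bottle stands outside the rack, and the new bottle lies on the rest with its cap towards +x. Next I'll compute positions and look from close by.

```bash
cat >> h.py <<'E'
from scipy.spatial.transform import Rotation as Ro
def down(yaw):
    c,s=np.cos(np.radians(yaw)),np.sin(np.radians(yaw)); return np.array([[c,s,0],[s,-c,0],[0,0,-1.]])
def go(p,R=None):
    S=bot.read_state();R0=S["tcp_rot"];o=R0.T@(np.array(p)-S["position"])
    dr=Ro.from_matrix(R0.T@(R if R is not None else R0)).as_rotvec(degrees=True)
    print("offset",o.round(4).tolist(),"dr",dr.round(2).tolist())
E
python3 - <<'E'
from h import *
import pickle
d=pickle.load(open("d0.pkl","rb"));t=d["top"];s=d["scene"]
print("old cap",onz(t,374,211.2,0.167)); print("tri",cross(ray(t,374,211.2),ray(s,357.5,152.5)))
print("new cap", onz(t,244,214.4,0.11), "tape",onz(t,321,156,0),"stamp",onz(t,440,257,0.03),"meter",onz(t,184,231,0.03))
go([0.52,-0.17,0.33],down(-12.9))
E
```

```text
old cap [ 0.56615627 -0.17197794  0.167     ]
tri (array([ 0.56613017, -0.17485063,  0.14897894]), np.float64(0.002329221665070117))
new cap [0.55572685 0.23082004 0.11      ] tape [ 0.76308109 -0.01312381  0.        ] stamp [ 0.42347561 -0.41043009  0.03      ] meter [0.50276015 0.43939382 0.03      ]
offset [0.4658, -0.3378, -0.1075] dr [-0.11, 0.01, 26.41]
```

servo_tool([
  {"offset": [0, 0, -0.04], "dr": [0, 0, 0]},
  {"offset": [0, 0, -0.08], "dr": [0, 0, 0]},
  {"offset": [0, 0, -0.107], "dr": [0, 0, 0]},
  {"offset": [0.033, -0.024, -0.107], "dr": [0, 0, 1.9]},
  {"offset": [0.066, -0.048, -0.107], "dr": [0, 0, 3.8]},
  {"offset": [0.1, -0.072, -0.107], "dr": [0, 0, 5.7]},
  {"offset": [0.133, -0.096, -0.107], "dr": [0, 0, 7.6]},
  {"offset": [0.166, -0.12, -0.107], "dr": [0, 0, 9.5]},
  {"offset": [0.2, -0.145, -0.107], "dr": [0, 0, 11.4]},
  {"offset": [0.233, -0.169, -0.107], "dr": [0, 0, 13.3]},
  {"offset": [0.266, -0.193, -0.107], "dr": [0, 0, 15.2]},
  {"offset": [0.3, -0.217, -0.107], "dr": [0, 0, 17]},
  {"offset": [0.333, -0.241, -0.107], "dr": [0, 0, 18.9]},
  {"offset": [0.366, -0.265, -0.107], "dr": [0, 0, 20.8]},
  {"offset": [0.4, -0.289, -0.107], "dr": [0, 0, 22.7]},
  {"offset": [0.433, -0.313, -0.107], "dr": [0, 0, 24.6]},
  {"offset": [0.466, -0.338, -0.107], "dr": [0, 0, 26.4]},
  {"offset": [0.466, -0.338, -0.107], "dr": [0, 0, 26.4]},
  {"offset": [0.466, -0.338, -0.107], "dr": [0, 0, 26.4]},
  {"offset": [0.466, -0.338, -0.107], "dr": [0, 0, 26.4]},
], gripper=-1)

```text
time_s: 1.77
position: [0.5197, -0.1701, 0.329]
tcp_rot: [[0.975, -0.222, -0.002], [-0.222, -0.975, -0.0], [-0.002, 0.0, -1.0]]
force: [-0.2, 0.1, 0.1]
opening: 0.999
grasp_force: 0.0
```

Run:
```python
from h import *
c=viewer.capture("wrist");t=viewer.capture("scene")
import pickle;pickle.dump((c,t),open("d1.pkl","wb"))
S=bot.read_state();print(S["time_s"],S["position"],S["tcp_rot"].round(3).tolist(),S["joint_positions"].round(1))
print("cam",-np.array(c["R"]).T@c["t"],np.array(c["R"]).round(3).tolist())
h=cv2.cvtColor(c["color"],cv2.COLOR_RGB2HSV);m=cv2.inRange(h,(105,120,40),(130,255,255));k,l,st,ce=cv2.connectedComponentsWithStats(m)
print([(st[i].tolist(),ce[i].round(1).tolist(),onz(c,*ce[i],0.167).round(4).tolist()) for i in range(1,k) if st[i][4]>100])
save(c,"w1")
```

```text
1.8667 [ 0.51932627 -0.1712062   0.32930128] [[0.974, -0.225, -0.001], [-0.225, -0.974, -0.0], [-0.001, 0.0, -1.0]] [-29.9  17.8  85.2  -0.   77.   73. ]
cam [ 0.60254758 -0.18943651  0.48977106] [[-0.224, -0.975, 0.001], [-0.928, 0.213, 0.307], [-0.3, 0.067, -0.952]]
[([296, 118, 37, 40, 1119], [314.1, 137.6], [0.5681, -0.1767, 0.167]), ([0, 192, 35, 35, 794], [13.3, 210.2], [0.5667, 0.1533, 0.167]), ([474, 195, 46, 56, 1891], [495.0, 223.4], [0.4372, -0.3445, 0.167])]
```

View pics/w1.png

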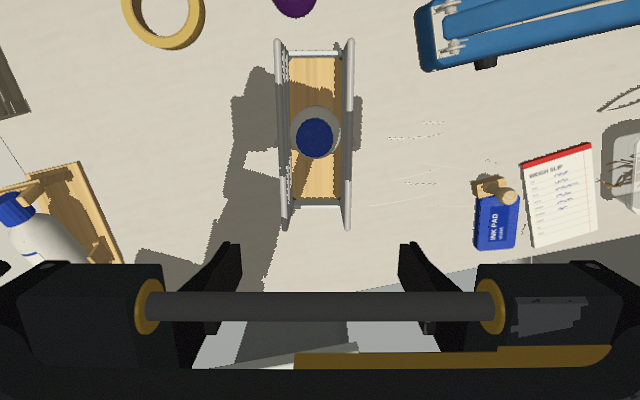

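The wrist view shows the old bottle's cap at (314,138) inside the rails. The rail ends are at (279,42), (349,42), (285,227) and (347,227), with the end stops at rows 53 and 203. The stamp stands beside the ink pad at (492,190).

Run:
```python
from h import *
import pickle
c,_=pickle.load(open("d1.pkl","rb"))
P=[onz(c,u,v,0.122) for u,v in((279.5,42),(349,42),(285,226),(347.5,226))];P=np.array(P)[:,:2];print("rails",P.round(4).tolist(),"mid",P.mean(0),"len",P[0]-P[2],P[1]-P[3],"w",P[0]-P[1])
a=P[0]+P[1]-P[2]-P[3];print("yaw",np.degrees(np.arctan2(a[1],a[0])))
# wood visible edges: floor at z .012
h=cv2.cvtColor(c["color"],cv2.COLOR_RGB2HSV);m=cv2.inRange(h,(8,70,120),(28,255,255));z=np.zeros_like(m);z[50:215,270:360]=m[50:215,270:360]
for v in (60,75,90,165,180,192,198,200,202,204,206,208): 
    x=np.where(z[v])[0]; print(v,(x.min(),x.max()) if len(x) else 0)
im=cv2.resize(c["color"][30:240,225:405],None,fx=3.0,fy=2.8,interpolation=2);cv2.imwrite("pics/crop2.png",im[:,:,::-1])
# cap circle outline top
m=cv2.inRange(h,(105,100,30),(130,255,255));m[:, :280]=0;m[:,350:]=0;m[180:]=0
p=np.argwhere(m)[:,::-1];print(p.min(0),p.max(0));
```

```text
rails [[0.6658, -0.1624], [0.6499, -0.232], [0.4682, -0.1164], [0.4513, -0.1902]] mid [ 0.55880923 -0.17524218] len [ 0.19758603 -0.04606633] [ 0.19860293 -0.04176442] w [0.01595734 0.06955356]
yaw -12.499693061041697
60 (np.int64(290), np.int64(334))
75 (np.int64(289), np.int64(334))
90 (np.int64(290), np.int64(334))
165 (np.int64(292), np.int64(333))
180 (np.int64(306), np.int64(332))
192 (np.int64(293), np.int64(332))
198 (np.int64(304), np.int64(335))
200 0
202 0
204 0
206 0
208 0
[296 118] [332 157]
```

View pics/crop2.png

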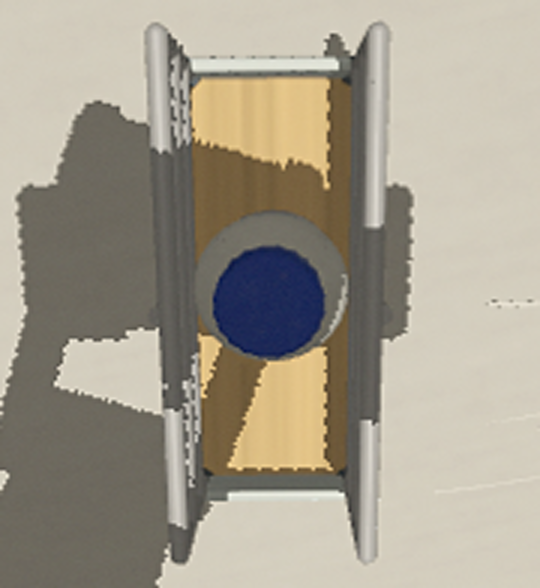

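Run:
```python
from h import *
import pickle
c,_=pickle.load(open("d1.pkl","rb"))
P=np.array([onz(c,u,v,0.123)[:2] for u,v in((276.7,40.7),(351,40.7),(285,228),(347.3,228))])
a=P[0]+P[1]-P[2]-P[3];m=P.mean(0);print("mid",m,"len",np.linalg.norm(a)/2,"w",np.linalg.norm(P[0]-P[1]),np.linalg.norm(P[2]-P[3]),"yaw",np.degrees(np.arctan2(a[1],a[0])))
u=a/np.linalg.norm(a);n=np.array([-u[1],u[0]])
for q,z in (((313.3,53.2),.042),((320,205),.042),((314,138.5),.167)):
    X=onz(c,*q,z)[:2]-m;print(X@u,X@n)
for q in ((290,75),(291,92),(292,165)): X=onz(c,*q,.012)[:2]-m;print("woodL",X@u,X@n)
go([0.5665,-0.175,0.21],down(-12.7))
```

```text
mid [ 0.55831399 -0.17486664] len 0.20618120663843945 w 0.0760049828577959 0.07548723594276609 yaw -12.431054601229649
0.1011740959365377 0.0019263146578525066
-0.1003394448112639 -0.004933037202354583
0.00909489666076894 0.0004588042335375831
woodL 0.07760809150739113 0.034674205849158646
woodL 0.055444451944830414 0.03405251336934851
woodL -0.047353799560865835 0.03609940768247633
offset [0.0469, -0.0069, 0.1193] dr [0.01, 0.05, -0.28]
```

servo_tool([
  {"offset": [0.0235, -0.0035, 0.04], "dr": [0, 0, -0.3]},
  {"offset": [0.047, -0.007, 0.08], "dr": [0, 0, -0.3]},
  {"offset": [0.047, -0.007, 0.12], "dr": [0, 0, -0.3]},
  {"offset": [0.047, -0.007, 0.15], "dr": [0, 0, -0.3]},
  {"offset": [0.047, -0.007, 0.175], "dr": [0, 0, -0.3]},
  {"offset": [0.047, -0.007, 0.193], "dr": [0, 0, -0.3]},
  {"offset": [0.047, -0.007, 0.193], "dr": [0, 0, -0.3]},
  {"offset": [0.047, -0.007, 0.193], "dr": [0, 0, -0.3]},
  {"offset": [0.047, -0.007, 0.193], "dr": [0, 0, -0.3]},
], gripper=-0.4)

```text
time_s: 2.62
position: [0.5681, -0.1754, 0.1379]
tcp_rot: [[0.976, -0.22, 0.002], [-0.22, -0.976, -0.001], [0.002, 0.001, -1.0]]
force: [-0.8, -0.2, 0.2]
opening: 0.698
grasp_force: 0.0
```

servo_tool([
  {"offset": [0, 0, 0], "dr": [0, 0, 0]},
  {"offset": [0, 0, 0], "dr": [0, 0, 0]},
  {"offset": [0, 0, 0], "dr": [0, 0, 0]},
  {"offset": [0, 0, 0], "dr": [0, 0, 0]},
  {"offset": [0, 0, 0], "dr": [0, 0, 0]},
  {"offset": [0, 0, 0], "dr": [0, 0, 0]},
  {"offset": [0, 0, 0], "dr": [0, 0, 0]},
  {"offset": [0, 0, 0], "dr": [0, 0, 0]},
], gripper=1)

```text
time_s: 3.28
position: [0.5681, -0.1744, 0.1374]
tcp_rot: [[0.976, -0.218, 0.001], [-0.218, -0.976, -0.001], [0.002, 0.001, -1.0]]
force: [0.1, -1.7, 5.0]
opening: 0.427
grasp_force: 30.0
```

servo_tool([
  {"offset": [0, 0, -0.003], "dr": [0, 0, 0]},
  {"offset": [0, 0, -0.006], "dr": [0, 0, 0]},
  {"offset": [0, 0, -0.008], "dr": [0, 0, 0]},
  {"offset": [0, 0, -0.008], "dr": [0, 0, 0]},
  {"offset": [-0.008, 0, -0.008], "dr": [0, 0, 0]},
  {"offset": [-0.018, 0, -0.008], "dr": [0, 0, 0]},
  {"offset": [-0.028, 0, -0.008], "dr": [0, 0, 0]},
  {"offset": [-0.038, 0, -0.008], "dr": [0, 0, 0]},
  {"offset": [-0.048, 0, -0.008], "dr": [0, 0, 0]},
  {"offset": [-0.058, 0, -0.008], "dr": [0, 0, 0]},
  {"offset": [-0.066, 0, -0.008], "dr": [0, 0, 0]},
  {"offset": [-0.072, 0, -0.008], "dr": [0, 0, 0]},
  {"offset": [-0.072, 0, -0.008], "dr": [0, 0, 0]},
  {"offset": [-0.072, 0, -0.008], "dr": [0, 0, 0]},
])

```text
time_s: 4.45
position: [0.4974, -0.1583, 0.1447]
tcp_rot: [[0.976, -0.218, 0.001], [-0.218, -0.976, -0.0], [0.001, 0.0, -1.0]]
force: [-0.2, 0.0, -3.5]
opening: 0.429
grasp_force: 30.0
```

servo_tool([
  {"offset": [-0.002, 0, 0], "dr": [0, 0, 0]},
  {"offset": [-0.0045, 0, 0], "dr": [0, 0, 0]},
  {"offset": [-0.0045, 0, 0.002], "dr": [0, 0, 0]},
  {"offset": [-0.0045, 0, 0.004], "dr": [0, 0, 0]},
  {"offset": [-0.0045, 0, 0.006], "dr": [0, 0, 0]},
  {"offset": [-0.0045, 0, 0.0075], "dr": [0, 0, 0]},
  {"offset": [-0.0045, 0, 0.0075], "dr": [0, 0, 0]},
  {"offset": [-0.0045, 0, 0.0075], "dr": [0, 0, 0]},
])

```text
time_s: 5.12
position: [0.4932, -0.1573, 0.1373]
tcp_rot: [[0.976, -0.218, 0.001], [-0.218, -0.976, -0.0], [0.001, 0.0, -1.0]]
force: [-0.6, -0.1, 0.5]
opening: 0.436
grasp_force: 30.0
```

servo_tool([
  {"offset": [0, 0, 0], "dr": [0, 0, 0]},
  {"offset": [0, 0, 0], "dr": [0, 0, 0]},
  {"offset": [0, 0, 0], "dr": [0, 0, 0]},
  {"offset": [0, 0, 0], "dr": [0, 0, 0]},
  {"offset": [0, 0, 0], "dr": [0, 0, 0]},
  {"offset": [0, 0, -0.02], "dr": [0, 0, 0]},
  {"offset": [0, 0, -0.05], "dr": [0, 0, 0]},
  {"offset": [0, 0, -0.08], "dr": [0, 0, 0]},
  {"offset": [0, 0, -0.12], "dr": [0, 0, 0]},
  {"offset": [0, 0, -0.16], "dr": [0, 0, 0]},
  {"offset": [0, 0, -0.16], "dr": [0, 0, 0]},
  {"offset": [0, 0, -0.16], "dr": [0, 0, 0]},
], gripper=-0.4)

```text
time_s: 6.12
position: [0.4943, -0.1579, 0.2999]
tcp_rot: [[0.976, -0.218, 0.006], [-0.218, -0.976, -0.003], [0.007, 0.002, -1.0]]
force: [-0.2, 0.0, -0.9]
opening: 0.7
grasp_force: 0.0
```

Run:
```python
from h import *
import pickle
c=viewer.capture("wrist");t=viewer.capture("top");s=viewer.capture("scene");pickle.dump((c,t,s),open("d2.pkl","wb"));save(c,"w2")
def blob(c,box):
    h=cv2.cvtColor(c["color"],cv2.COLOR_RGB2HSV);m=cv2.inRange(h,(105,110,40),(130,255,255));k,l,st,ce=cv2.connectedComponentsWithStats(m)
    return [(st[i].tolist(),ce[i].round(1).tolist(),onz(c,*ce[i],0.167).round(4).tolist()) for i in range(1,k) if st[i][4]>30]
m=np.array([.5583,-.1749]);a=np.radians(-12.5);u=np.array([np.cos(a),np.sin(a)]);n=np.array([-u[1],u[0]])
for im in (c,t):
  for b in blob(im,0):
    X=np.array(b[2][:2])-m
    if abs(X@n)<.05: print(b,"lane",X@u,X@n)
print(bot.read_state()["position"])
```

```text
([301, 171, 38, 44, 1334], [319.8, 192.5], [0.4963, -0.1597, 0.167]) lane -0.06382023457329503 0.001420443244060601
([373, 151, 10, 11, 86], [377.4, 155.9], [0.7366, -0.1828, 0.167]) lane 0.17578345101959514 0.03087844470891628
[ 0.4918134  -0.15654825  0.29560636]
```

View pics/w2.png

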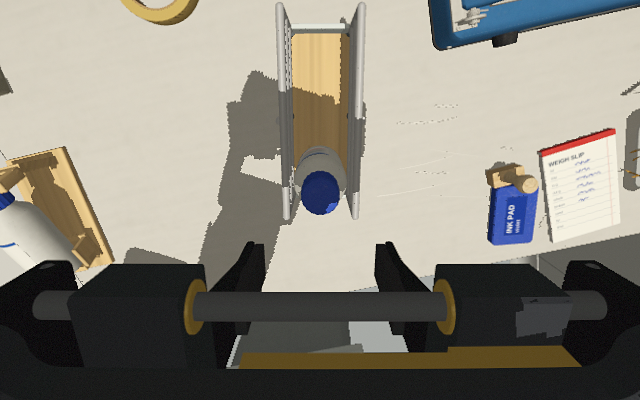

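The old bottle now stands upright at the front stop, with its cap centre at about (320,196), lane x about -67 mm. Next I'll measure the rest from above.

Run:
```python
from h import *
go([0.47,0.235,0.31],down(0))
```

```text
offset [-0.1067, -0.3774, -0.0137] dr [-0.08, 0.17, -12.59]
```

servo_tool([
  {"offset": [-0.0107, -0.0377, -0.0137], "dr": [0, 0, -1.26]},
  {"offset": [-0.0214, -0.0754, -0.0137], "dr": [0, 0, -2.52]},
  {"offset": [-0.032, -0.113, -0.0137], "dr": [0, 0, -3.78]},
  {"offset": [-0.0427, -0.151, -0.0137], "dr": [0, 0, -5]},
  {"offset": [-0.053, -0.189, -0.0137], "dr": [0, 0, -6.3]},
  {"offset": [-0.064, -0.226, -0.0137], "dr": [0, 0, -7.6]},
  {"offset": [-0.075, -0.264, -0.0137], "dr": [0, 0, -8.8]},
  {"offset": [-0.085, -0.302, -0.0137], "dr": [0, 0, -10.1]},
  {"offset": [-0.096, -0.34, -0.0137], "dr": [0, 0, -11.3]},
  {"offset": [-0.107, -0.377, -0.0137], "dr": [0, 0, -12.6]},
  {"offset": [-0.107, -0.377, -0.0137], "dr": [0, 0, -12.6]},
  {"offset": [-0.107, -0.377, -0.0137], "dr": [0, 0, -12.6]},
  {"offset": [-0.107, -0.377, -0.0137], "dr": [0, 0, -12.6]},
], gripper=-1)

```text
time_s: 7.35
position: [0.4698, 0.2337, 0.3091]
tcp_rot: [[1.0, 0.001, -0.003], [0.001, -1.0, -0.002], [-0.003, 0.002, -1.0]]
force: [-0.5, -0.4, 0.2]
opening: 0.994
grasp_force: 0.0
```

Run:
```python
from h import *
import pickle
c=viewer.capture("wrist");pickle.dump(c,open("d3.pkl","wb"));save(c,"w3")
S=bot.read_state();print(S["position"],S["joint_positions"].round(1))
h=cv2.cvtColor(c["color"],cv2.COLOR_RGB2HSV)
m=cv2.inRange(h,(105,110,40),(130,255,255));k,l,st,ce=cv2.connectedComponentsWithStats(m)
print([(st[i].tolist(),ce[i].round(1).tolist(),onz(c,*ce[i],0.096).round(4).tolist()) for i in range(1,k) if st[i][4]>100])
```

```text
[0.47011699 0.23312255 0.30944113] [ 14.2  16.9  89.7  -0.   73.5 104.2]
[([302, 73, 34, 41, 1269], [318.5, 92.9], [0.5601, 0.2335, 0.096])]
```

View pics/w3.png

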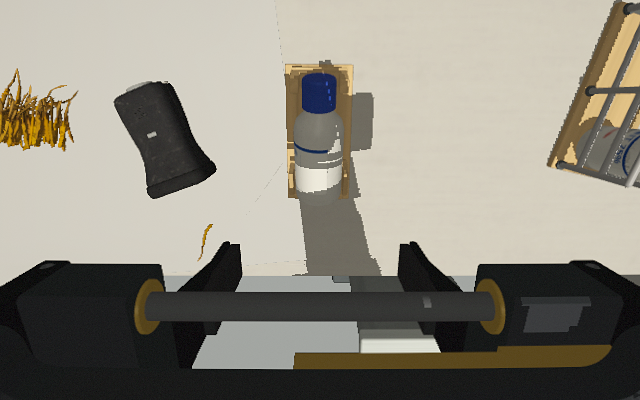

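The wrist view shows the new bottle on its rest: cap at (318,93), body columns 296–342 around row 180, base corners (286,64), (354,64), (289,198) and (349,198). The meter is at (165,140), well to the side.

Run:
```python
from h import *
import pickle
c=pickle.load(open("d3.pkl","rb"))
P=np.array([onz(c,u,v,0.01)[:2] for u,v in((286,64),(354,64),(289,198),(349.5,198))]);a=P[0]+P[1]-P[2]-P[3]
print(P.round(4).tolist(),P.mean(0),"len",np.linalg.norm(a)/2,"yaw",np.degrees(np.arctan2(a[1],a[0])))
g=cv2.cvtColor(c["color"],cv2.COLOR_RGB2HSV);w=cv2.inRange(g,(0,0,90),(180,45,255))
for v in (76,80,95,105,130,140,160,170,180,185):
    r=c["color"][v,280:365].astype(int); e=np.abs(np.diff(r.sum(1))); print(v,[(280+i,int(e[i])) for i in np.argsort(-e)[:5]])
```

```text
[[0.5973, 0.2758], [0.5972, 0.187], [0.4143, 0.2772], [0.4141, 0.188]] [0.50573004 0.23201151] len 0.18304182843367076 yaw -0.3568614103850972
76 [(np.int64(284), 228), (np.int64(283), 155), (np.int64(347), 126), (np.int64(348), 99), (np.int64(293), 92)]
80 [(np.int64(284), 390), (np.int64(301), 133), (np.int64(345), 118), (np.int64(349), 103), (np.int64(335), 65)]
95 [(np.int64(285), 405), (np.int64(351), 150), (np.int64(301), 145), (np.int64(348), 137), (np.int64(335), 93)]
105 [(np.int64(285), 405), (np.int64(301), 148), (np.int64(335), 120), (np.int64(331), 70), (np.int64(330), 45)]
130 [(np.int64(286), 390), (np.int64(343), 27), (np.int64(351), 24), (np.int64(287), 23), (np.int64(293), 15)]
140 [(np.int64(286), 401), (np.int64(339), 265), (np.int64(334), 244), (np.int64(293), 55), (np.int64(333), 48)]
160 [(np.int64(332), 269), (np.int64(337), 258), (np.int64(352), 256), (np.int64(289), 194), (np.int64(286), 125)]
170 [(np.int64(354), 264), (np.int64(341), 204), (np.int64(288), 202), (np.int64(294), 156), (np.int64(286), 123)]
180 [(np.int64(287), 347), (np.int64(292), 298), (np.int64(356), 263), (np.int64(288), 253), (np.int64(339), 189)]
185 [(np.int64(287), 379), (np.int64(332), 281), (np.int64(357), 264), (np.int64(288), 175), (np.int64(293), 171)]
```

```bash
cat >> h.py <<'E'
def rows(way):
    """way: list of (grasp point, R, n rows); prints rows relative to the measured pose"""
    import json
    S=bot.read_state();R0,p0=S["tcp_rot"],S["position"];o=bot.grip_point_offset
    g,Rl=p0-o*R0[:,2],R0;out=[]
    for G,R,n in way:
        rv=Ro.from_matrix(Rl.T@R).as_rotvec();G=np.array(G)
        for i in range(1,n+1):
            Ri=Rl@Ro.from_rotvec(rv*i/n).as_matrix();p=g+(G-g)*i/n+o*Ri[:,2]
            out.append({"offset":(R0.T@(p-p0)).round(3).tolist(),"dr":Ro.from_matrix(R0.T@Ri).as_rotvec(degrees=True).round(1).tolist()})
        g,Rl=G,R
    print(len(out),json.dumps(out))
def tool(yaw,tilt): return down(yaw)@Ro.from_euler("y",tilt,degrees=True).as_matrix()
E
python3 - <<'E'
from h import *
R=tool(0,-8)
rows([((.5203,.233,.20),R,4),((.5203,.233,.1),R,4),((.5203,.233,.0795),R,2),((.5203,.233,.0795),R,3)])
E
```

```text
13 [{"offset": [0.012, -0.0, 0.032], "dr": [0.0, -2.0, -0.0]}, {"offset": [0.024, -0.0, 0.064], "dr": [0.0, -3.9, -0.0]}, {"offset": [0.036, -0.0, 0.096], "dr": [0.1, -5.9, -0.0]}, {"offset": [0.048, -0.0, 0.128], "dr": [0.1, -7.8, -0.0]}, {"offset": [0.048, -0.0, 0.153], "dr": [0.1, -7.8, -0.0]}, {"offset": [0.048, -0.0, 0.178], "dr": [0.1, -7.8, -0.0]}, {"offset": [0.048, -0.0, 0.203], "dr": [0.1, -7.8, -0.0]}, {"offset": [0.048, -0.0, 0.228], "dr": [0.1, -7.8, -0.0]}, {"offset": [0.048, -0.0, 0.238], "dr": [0.1, -7.8, -0.0]}, {"offset": [0.048, -0.0, 0.248], "dr": [0.1, -7.8, -0.0]}, {"offset": [0.048, -0.0, 0.248], "dr": [0.1, -7.8, -0.0]}, {"offset": [0.048, -0.0, 0.248], "dr": [0.1, -7.8, -0.0]}, {"offset": [0.048, -0.0, 0.248], "dr": [0.1, -7.8, -0.0]}]
```

servo_tool([
  {"offset": [0.012, 0, 0.032], "dr": [0, -2, 0]},
  {"offset": [0.024, 0, 0.064], "dr": [0, -4, 0]},
  {"offset": [0.036, 0, 0.096], "dr": [0, -6, 0]},
  {"offset": [0.048, 0, 0.128], "dr": [0, -8, 0]},
  {"offset": [0.048, 0, 0.153], "dr": [0, -8, 0]},
  {"offset": [0.048, 0, 0.178], "dr": [0, -8, 0]},
  {"offset": [0.048, 0, 0.203], "dr": [0, -8, 0]},
  {"offset": [0.048, 0, 0.228], "dr": [0, -8, 0]},
  {"offset": [0.048, 0, 0.238], "dr": [0, -8, 0]},
  {"offset": [0.048, 0, 0.247], "dr": [0, -8, 0]},
  {"offset": [0.048, 0, 0.247], "dr": [0, -8, 0]},
  {"offset": [0.048, 0, 0.247], "dr": [0, -8, 0]},
  {"offset": [0.048, 0, 0.247], "dr": [0, -8, 0]},
])

```text
time_s: 8.48
position: [0.5198, 0.2341, 0.0651]
tcp_rot: [[0.991, -0.0, -0.137], [-0.0, -1.0, 0.001], [-0.137, -0.001, -0.991]]
force: [-0.2, -0.3, 1.8]
opening: 0.996
grasp_force: 0.0
```

servo_tool([
  {"offset": [0, 0, 0], "dr": [0, 0, 0]},
  {"offset": [0, 0, 0], "dr": [0, 0, 0]},
  {"offset": [0, 0, 0], "dr": [0, 0, 0]},
  {"offset": [0, 0, 0], "dr": [0, 0, 0]},
  {"offset": [0, 0, 0], "dr": [0, 0, 0]},
  {"offset": [0, 0, 0], "dr": [0, 0, 0]},
  {"offset": [0, 0, 0], "dr": [0, 0, 0]},
], gripper=1)

```text
time_s: 9.07
position: [0.5187, 0.2344, 0.064]
tcp_rot: [[0.99, -0.0, -0.139], [-0.0, -1.0, 0.0], [-0.139, -0.0, -0.99]]
force: [-0.2, 1.6, 2.3]
opening: 0.681
grasp_force: 30.0
```

Run:
```python
from h import *
rows([((.5213,.2344,.11),tool(0,-8),3),((.5213,.2344,.26),tool(0,-8),5),((.60,.11,.28),tool(60,-8),10),((.60,.11,.28),tool(60,-8),2)])
```

```text
20 [{"offset": [-0.001, -0.0, -0.009], "dr": [-0.0, -0.0, -0.0]}, {"offset": [-0.003, -0.0, -0.018], "dr": [-0.0, -0.0, -0.0]}, {"offset": [-0.004, -0.0, -0.027], "dr": [-0.0, -0.0, -0.0]}, {"offset": [-0.008, -0.0, -0.057], "dr": [-0.0, -0.0, -0.0]}, {"offset": [-0.012, -0.0, -0.087], "dr": [-0.0, -0.0, -0.0]}, {"offset": [-0.016, -0.0, -0.116], "dr": [-0.0, -0.0, -0.0]}, {"offset": [-0.021, -0.0, -0.146], "dr": [-0.0, -0.0, -0.0]}, {"offset": [-0.025, -0.0, -0.176], "dr": [-0.0, -0.0, -0.0]}, {"offset": [-0.017, 0.013, -0.179], "dr": [-0.9, -0.0, -5.9]}, {"offset": [-0.01, 0.025, -0.182], "dr": [-1.7, -0.0, -11.9]}, {"offset": [-0.002, 0.038, -0.185], "dr": [-2.5, -0.0, -17.8]}, {"offset": [0.006, 0.051, -0.188], "dr": [-3.4, -0.0, -23.8]}, {"offset": [0.013, 0.063, -0.191], "dr": [-4.2, -0.0, -29.7]}, {"offset": [0.021, 0.076, -0.194], "dr": [-5.0, -0.0, -35.7]}, {"offset": [0.029, 0.089, -0.197], "dr": [-5.9, -0.0, -41.6]}, {"offset": [0.036, 0.101, -0.2], "dr": [-6.7, -0.0, -47.5]}, {"offset": [0.044, 0.114, -0.204], "dr": [-7.5, -0.0, -53.5]}, {"offset": [0.052, 0.127, -0.207], "dr": [-8.4, -0.0, -59.4]}, {"offset": [0.052, 0.127, -0.207], "dr": [-8.4, -0.0, -59.4]}, {"offset": [0.052, 0.127, -0.207], "dr": [-8.4, -0.0, -59.4]}]
```

servo_tool([
  {"offset": [-0.001, 0, -0.009], "dr": [0, 0, 0]},
  {"offset": [-0.003, 0, -0.018], "dr": [0, 0, 0]},
  {"offset": [-0.004, 0, -0.027], "dr": [0, 0, 0]},
  {"offset": [-0.008, 0, -0.057], "dr": [0, 0, 0]},
  {"offset": [-0.012, 0, -0.087], "dr": [0, 0, 0]},
  {"offset": [-0.016, 0, -0.116], "dr": [0, 0, 0]},
  {"offset": [-0.021, 0, -0.146], "dr": [0, 0, 0]},
  {"offset": [-0.025, 0, -0.176], "dr": [0, 0, 0]},
  {"offset": [-0.017, 0.013, -0.179], "dr": [-0.9, 0, -5.9]},
  {"offset": [-0.01, 0.025, -0.182], "dr": [-1.7, 0, -11.9]},
  {"offset": [-0.002, 0.038, -0.185], "dr": [-2.5, 0, -17.8]},
  {"offset": [0.006, 0.051, -0.188], "dr": [-3.4, 0, -23.8]},
  {"offset": [0.013, 0.063, -0.191], "dr": [-4.2, 0, -29.7]},
  {"offset": [0.021, 0.076, -0.194], "dr": [-5, 0, -35.7]},
  {"offset": [0.029, 0.089, -0.197], "dr": [-5.9, 0, -41.6]},
  {"offset": [0.036, 0.101, -0.2], "dr": [-6.7, 0, -47.5]},
  {"offset": [0.044, 0.114, -0.204], "dr": [-7.5, 0, -53.5]},
  {"offset": [0.052, 0.127, -0.207], "dr": [-8.4, 0, -59.4]},
  {"offset": [0.052, 0.127, -0.207], "dr": [-8.4, 0, -59.4]},
  {"offset": [0.052, 0.127, -0.207], "dr": [-8.4, 0, -59.4]},
])

```text
time_s: 10.73
position: [0.5985, 0.107, 0.2618]
tcp_rot: [[0.498, 0.864, -0.07], [0.856, -0.503, -0.12], [-0.139, -0.0, -0.99]]
force: [0.7, -0.4, -3.7]
opening: 0.683
grasp_force: 30.0
```

Run:
```python
from h import *
S=bot.read_state();print(S["joint_positions"].round(1),S["moment"].round(2),S["opening"])
rows([((.60,.11,.28),tool(60,27),6),((.60,.11,.28),tool(60,27),2)])
```

```text
[ 3.  29.  78.  -6.8 77.4 35. ] [ 0.13 -0.19 -0.03] 0.6827457254492615
8 [{"offset": [0.002, -0.0, -0.0], "dr": [0.0, 5.8, -0.0]}, {"offset": [0.004, -0.0, -0.0], "dr": [0.0, 11.7, -0.1]}, {"offset": [0.006, -0.0, -0.001], "dr": [0.0, 17.5, -0.1]}, {"offset": [0.008, -0.0, -0.001], "dr": [0.0, 23.3, -0.1]}, {"offset": [0.01, -0.0, -0.002], "dr": [0.0, 29.2, -0.2]}, {"offset": [0.012, -0.0, -0.003], "dr": [0.0, 35.0, -0.2]}, {"offset": [0.012, -0.0, -0.003], "dr": [0.0, 35.0, -0.2]}, {"offset": [0.012, -0.0, -0.003], "dr": [0.0, 35.0, -0.2]}]
```

servo_tool([
  {"offset": [0.002, 0, 0], "dr": [0, 5.8, 0]},
  {"offset": [0.004, 0, 0], "dr": [0, 11.7, 0]},
  {"offset": [0.006, 0, -0.001], "dr": [0, 17.5, 0]},
  {"offset": [0.008, 0, -0.001], "dr": [0, 23.3, 0]},
  {"offset": [0.01, 0, -0.002], "dr": [0, 29.2, 0]},
  {"offset": [0.012, 0, -0.003], "dr": [0, 35, 0]},
  {"offset": [0.012, 0, -0.003], "dr": [0, 35, 0]},
  {"offset": [0.012, 0, -0.003], "dr": [0, 35, 0]},
])

```text
time_s: 11.4
position: [0.6037, 0.1175, 0.2622]
tcp_rot: [[0.449, 0.865, 0.224], [0.771, -0.502, 0.391], [0.451, -0.003, -0.893]]
force: [0.6, -0.7, -2.7]
opening: 0.686
grasp_force: 30.0
```

Run:
```python
from h import *
S=bot.read_state();print(S["joint_positions"].round(1),S["moment"].round(2),S["opening"])
rows([((.60,.11,.28),tool(60,62),6),((.60,.11,.28),tool(60,62),3)])
```

```text
[-12.2  22.8  94.5  30.5  57.9   2.6] [-0.42  0.13 -0.05] 0.6861193518781946
9 [{"offset": [0.002, 0.0, -0.0], "dr": [-0.0, 5.9, -0.0]}, {"offset": [0.004, 0.0, -0.001], "dr": [-0.0, 11.7, -0.1]}, {"offset": [0.006, 0.0, -0.001], "dr": [-0.0, 17.6, -0.1]}, {"offset": [0.008, 0.0, -0.002], "dr": [-0.0, 23.5, -0.1]}, {"offset": [0.01, 0.0, -0.003], "dr": [-0.0, 29.3, -0.2]}, {"offset": [0.011, 0.001, -0.004], "dr": [-0.0, 35.2, -0.2]}, {"offset": [0.011, 0.001, -0.004], "dr": [-0.0, 35.2, -0.2]}, {"offset": [0.011, 0.001, -0.004], "dr": [-0.0, 35.2, -0.2]}, {"offset": [0.011, 0.001, -0.004], "dr": [-0.0, 35.2, -0.2]}]
```

servo_tool([
  {"offset": [0.002, 0, 0], "dr": [0, 5.9, 0]},
  {"offset": [0.004, 0, -0.001], "dr": [0, 11.7, 0]},
  {"offset": [0.006, 0, -0.001], "dr": [0, 17.6, 0]},
  {"offset": [0.008, 0, -0.002], "dr": [0, 23.5, 0]},
  {"offset": [0.01, 0, -0.003], "dr": [0, 29.3, 0]},
  {"offset": [0.011, 0, -0.004], "dr": [0, 35, 0]},
  {"offset": [0.011, 0, -0.004], "dr": [0, 35, 0]},
  {"offset": [0.011, 0, -0.004], "dr": [0, 35, 0]},
])

```text
time_s: 12.07
position: [0.6092, 0.125, 0.2701]
tcp_rot: [[0.238, 0.867, 0.438], [0.409, -0.499, 0.764], [0.881, -0.002, -0.473]]
force: [0.4, 0.1, -3.2]
opening: 0.687
grasp_force: 30.0
```

Run:
```python
from h import *
S=bot.read_state();print(S["joint_positions"].round(1),S["position"],S["moment"].round(2),S["opening"])
c=viewer.capture("scene");save(c,"s4");w=viewer.capture("wrist")
cv2.imwrite("pics/m4.png",np.hstack([c["color"][60:380,240:640],w["color"][:320,120:520]])[:,:,::-1])
```

```text
[-26.   30.3 107.6  72.7  67.  -43.2] [0.60919948 0.1250041  0.27009576] [-0.91  0.49  0.01] 0.686810181792945
```

View pics/m4.png

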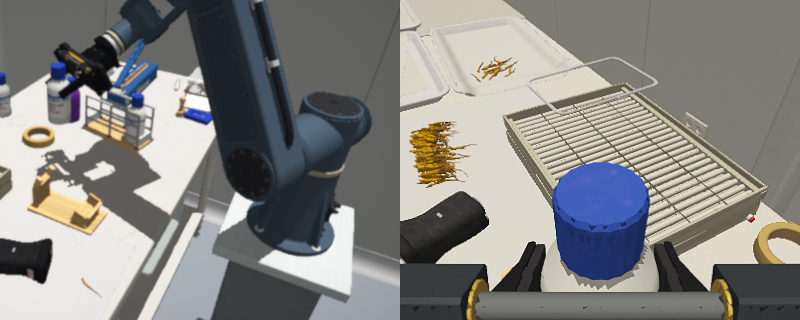

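The picture shows the bottle upright in the gripper, cap up at (600,210) in the wrist half, with the empty rest and the rack clear of the arm. Lowering now.

Run:
```python
from h import *
R=tool(60,62)
rows([((.63,.13,.20),R,4),((.63,.13,.105),R,6),((.63,.13,.105),R,3)])
```

```text
13 [{"offset": [-0.014, 0.004, 0.016], "dr": [-0.0, 0.0, 0.0]}, {"offset": [-0.028, 0.008, 0.032], "dr": [-0.0, 0.1, 0.1]}, {"offset": [-0.043, 0.011, 0.049], "dr": [-0.0, 0.1, 0.1]}, {"offset": [-0.057, 0.015, 0.065], "dr": [-0.1, 0.2, 0.2]}, {"offset": [-0.071, 0.015, 0.072], "dr": [-0.1, 0.2, 0.2]}, {"offset": [-0.085, 0.015, 0.08], "dr": [-0.1, 0.2, 0.2]}, {"offset": [-0.099, 0.015, 0.087], "dr": [-0.1, 0.2, 0.2]}, {"offset": [-0.113, 0.015, 0.095], "dr": [-0.1, 0.2, 0.2]}, {"offset": [-0.127, 0.015, 0.102], "dr": [-0.1, 0.2, 0.2]}, {"offset": [-0.14, 0.015, 0.11], "dr": [-0.1, 0.2, 0.2]}, {"offset": [-0.14, 0.015, 0.11], "dr": [-0.1, 0.2, 0.2]}, {"offset": [-0.14, 0.015, 0.11], "dr": [-0.1, 0.2, 0.2]}, {"offset": [-0.14, 0.015, 0.11], "dr": [-0.1, 0.2, 0.2]}]
```

servo_tool([
  {"offset": [-0.014, 0.004, 0.016], "dr": [0, 0, 0]},
  {"offset": [-0.028, 0.008, 0.032], "dr": [0, 0, 0]},
  {"offset": [-0.043, 0.011, 0.049], "dr": [0, 0, 0]},
  {"offset": [-0.057, 0.015, 0.065], "dr": [0, 0.2, 0.2]},
  {"offset": [-0.071, 0.015, 0.072], "dr": [0, 0.2, 0.2]},
  {"offset": [-0.085, 0.015, 0.08], "dr": [0, 0.2, 0.2]},
  {"offset": [-0.099, 0.015, 0.087], "dr": [0, 0.2, 0.2]},
  {"offset": [-0.113, 0.015, 0.095], "dr": [0, 0.2, 0.2]},
  {"offset": [-0.127, 0.015, 0.102], "dr": [0, 0.2, 0.2]},
  {"offset": [-0.14, 0.015, 0.11], "dr": [0, 0.2, 0.2]},
  {"offset": [-0.14, 0.015, 0.11], "dr": [0, 0.2, 0.2]},
  {"offset": [-0.14, 0.015, 0.11], "dr": [0, 0.2, 0.2]},
  {"offset": [-0.14, 0.015, 0.11], "dr": [0, 0.2, 0.2]},
])

```text
time_s: 13.25
position: [0.6387, 0.1448, 0.0975]
tcp_rot: [[0.233, 0.866, 0.443], [0.404, -0.5, 0.766], [0.885, 0.0, -0.466]]
force: [0.9, -1.0, -3.7]
opening: 0.679
grasp_force: 30.0
```

Run:
```python
from h import *
import pickle
S=bot.read_state();print(S["joint_positions"].round(1),S["position"],S["force"].round(1))
c=viewer.capture("scene");w=viewer.capture("wrist");pickle.dump((c,w),open("d5.pkl","wb"))
p=proj(c,[.63,.13,.1]);print(p,[proj(c,[.63,.13,z]).round(1).tolist() for z in(0,.155)])
x,y=p.astype(int);cv2.imwrite("pics/m5.png",cv2.resize(c["color"][y-60:y+60,x-80:x+80],None,fx=4,fy=4,interpolation=2)[:,:,::-1])
R=tool(60,62)
rows([((.63,.13,.10),R,3),((.63,.13,.095),R,3)])
```

```text
[-22.6  50.8 106.8  85.4  61.6 -64.6] [0.63872849 0.14483923 0.09747448] [ 0.9 -1.  -3.7]
[286.63534685 205.94336492] [[287.6, 235.5], [286.1, 188.5]]
6 [{"offset": [-0.002, -0.0, 0.001], "dr": [0.0, -0.1, -0.0]}, {"offset": [-0.004, -0.0, 0.002], "dr": [0.0, -0.1, -0.0]}, {"offset": [-0.006, -0.0, 0.003], "dr": [0.1, -0.2, -0.0]}, {"offset": [-0.007, -0.0, 0.003], "dr": [0.1, -0.2, -0.0]}, {"offset": [-0.009, -0.0, 0.004], "dr": [0.1, -0.2, -0.0]}, {"offset": [-0.01, -0.0, 0.005], "dr": [0.1, -0.2, -0.0]}]
```

View pics/m5.png

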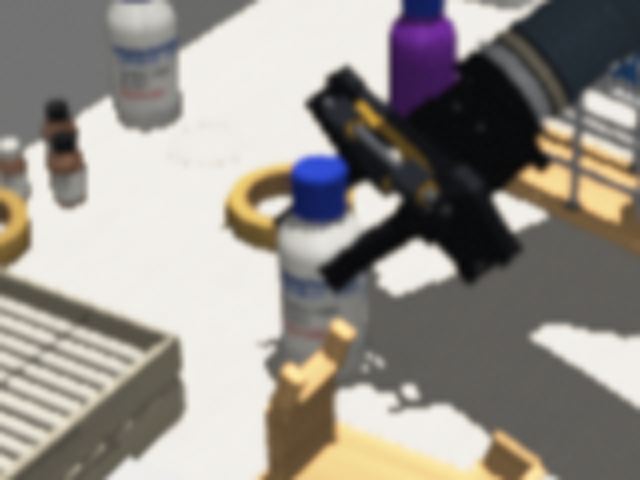

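The bottle hangs upright above the table (cap at crop (320,187)) with no contact yet; the rest and rack are clear. Lowering until it touches.

servo_tool([
  {"offset": [-0.002, 0, 0.001], "dr": [0, 0, 0]},
  {"offset": [-0.004, 0, 0.002], "dr": [0, 0, 0]},
  {"offset": [-0.006, 0, 0.003], "dr": [0, 0, 0]},
  {"offset": [-0.008, 0, 0.004], "dr": [0, 0, 0]},
  {"offset": [-0.008, 0, 0.004], "dr": [0, 0, 0]},
  {"offset": [-0.008, 0, 0.004], "dr": [0, 0, 0]},
])

```text
time_s: 13.85
position: [0.6382, 0.1444, 0.0892]
tcp_rot: [[0.233, 0.865, 0.444], [0.399, -0.501, 0.768], [0.887, -0.002, -0.462]]
force: [-2.2, -0.7, 5.6]
opening: 0.686
grasp_force: 30.0
```

servo_tool([
  {"offset": [0, 0, 0], "dr": [0, 0, 0]},
  {"offset": [0, 0, 0], "dr": [0, 0, 0]},
  {"offset": [0, 0, 0], "dr": [0, 0, 0]},
  {"offset": [0, 0, 0], "dr": [0, 0, 0]},
  {"offset": [0, 0, 0], "dr": [0, 0, 0]},
  {"offset": [0, 0, 0], "dr": [0, 0, 0]},
  {"offset": [0, 0, 0], "dr": [0, 0, 0]},
  {"offset": [0, 0, 0], "dr": [0, 0, 0]},
], gripper=-1)

```text
time_s: 14.52
position: [0.6378, 0.1441, 0.0871]
tcp_rot: [[0.236, 0.865, 0.442], [0.403, -0.501, 0.766], [0.884, -0.002, -0.467]]
force: [-0.7, 0.1, -0.3]
opening: 0.997
grasp_force: 0.0
```

servo_tool([
  {"offset": [0, 0, -0.015], "dr": [0, 0, 0]},
  {"offset": [0, 0, -0.035], "dr": [0, 0, 0]},
  {"offset": [0, 0, -0.06], "dr": [0, 0, 0]},
  {"offset": [0, 0, -0.09], "dr": [0, 0, 0]},
  {"offset": [0, 0, -0.12], "dr": [0, 0, 0]},
  {"offset": [0.03, 0, -0.14], "dr": [0, 0, 0]},
  {"offset": [0.07, 0, -0.15], "dr": [0, 0, 0]},
  {"offset": [0.11, 0, -0.15], "dr": [0, 0, 0]},
  {"offset": [0.15, 0, -0.15], "dr": [0, 0, 0]},
  {"offset": [0.15, 0, -0.15], "dr": [0, 0, 0]},
  {"offset": [0.15, 0, -0.15], "dr": [0, 0, 0]},
])

```text
time_s: 15.43
position: [0.6069, 0.0904, 0.2919]
tcp_rot: [[0.231, 0.866, 0.443], [0.406, -0.5, 0.765], [0.884, 0.003, -0.467]]
force: [-0.3, 0.1, -1.0]
opening: 0.999
grasp_force: 0.0
```

Run:
```python
from h import *
import pickle
S=bot.read_state();print(S["joint_positions"].round(1),S["position"],S["tcp_rot"].round(2).tolist())
t=viewer.capture("top");c=viewer.capture("scene");pickle.dump((c,t),open("d6.pkl","wb"))
def blob(c,zz):
    h=cv2.cvtColor(c["color"],cv2.COLOR_RGB2HSV);m=cv2.inRange(h,(105,110,40),(130,255,255));k,l,st,ce=cv2.connectedComponentsWithStats(m)
    for i in range(1,k):
        X=onz(c,*ce[i],zz)
        if st[i][4]>15 and np.hypot(X[0]-.63,X[1]-.13)<.08: print(st[i].tolist(),ce[i].round(1),X.round(4)); return ce[i]
a=blob(t,.15);b=blob(c,.14)
if a is not None and b is not None: print(cross(ray(t,*a),ray(c,*b)))
rows([((.52,.06,.36),tool(60,0),10),((.55,.10,.36),tool(0,0),9)])
```

```text
[-29.9  28.6 106.   69.5  70.8 -41.2] [0.60690414 0.09043362 0.29185962] [[0.23, 0.87, 0.44], [0.41, -0.5, 0.77], [0.88, 0.0, -0.47]]
[270, 185, 10, 11, 86] [274.5 189.9] [0.6302 0.133  0.15  ]
[279, 187, 14, 16, 184] [286.  194.5] [0.6273 0.1351 0.14  ]
(array([0.63021367, 0.13322159, 0.13826587]), np.float64(0.0026727973296985746))
19 [{"offset": [0.001, -0.006, -0.008], "dr": [-0.0, -6.2, -0.0]}, {"offset": [0.002, -0.012, -0.016], "dr": [-0.0, -12.4, -0.0]}, {"offset": [0.003, -0.018, -0.024], "dr": [-0.0, -18.6, -0.0]}, {"offset": [0.004, -0.024, -0.032], "dr": [-0.1, -24.9, -0.1]}, {"offset": [0.005, -0.03, -0.04], "dr": [-0.1, -31.1, -0.1]}, {"offset": [0.007, -0.036, -0.049], "dr": [-0.1, -37.3, -0.1]}, {"offset": [0.008, -0.042, -0.058], "dr": [-0.1, -43.5, -0.1]}, {"offset": [0.01, -0.048, -0.067], "dr": [-0.1, -49.7, -0.1]}, {"offset": [0.012, -0.054, -0.076], "dr": [-0.1, -55.9, -0.1]}, {"offset": [0.014, -0.06, -0.085], "dr": [-0.1, -62.1, -0.2]}, {"offset": [0.016, -0.059, -0.08], "dr": [-3.7, -62.0, 5.8]}, {"offset": [0.019, -0.058, -0.076], "dr": [-7.4, -61.8, 11.8]}, {"offset": [0.021, -0.058, -0.071], "dr": [-11.0, -61.4, 17.8]}, {"offset": [0.024, -0.057, -0.066], "dr": [-14.6, -60.9, 23.8]}, {"offset": [0.027, -0.056, -0.061], "dr": [-18.2, -60.2, 29.8]}, {"offset": [0.029, -0.056, -0.056], "dr": [-21.8, -59.4, 35.8]}, {"offset": [0.032, -0.055, -0.051], "dr": [-25.4, -58.5, 41.7]}, {"offset": [0.034, -0.054, -0.046], "dr": [-28.9, -57.3, 47.7]}, {"offset": [0.037, -0.054, -0.041], "dr": [-32.5, -56.0, 53.6]}]
```

servo_tool([
  {"offset": [0.001, -0.006, -0.008], "dr": [0, -6.2, 0]},
  {"offset": [0.002, -0.012, -0.016], "dr": [0, -12.4, 0]},
  {"offset": [0.003, -0.018, -0.024], "dr": [0, -18.6, 0]},
  {"offset": [0.004, -0.024, -0.032], "dr": [0, -24.9, 0]},
  {"offset": [0.005, -0.03, -0.04], "dr": [0, -31.1, 0]},
  {"offset": [0.007, -0.036, -0.049], "dr": [0, -37.3, 0]},
  {"offset": [0.008, -0.042, -0.058], "dr": [0, -43.5, 0]},
  {"offset": [0.01, -0.048, -0.067], "dr": [0, -49.7, 0]},
  {"offset": [0.012, -0.054, -0.076], "dr": [0, -55.9, 0]},
  {"offset": [0.014, -0.06, -0.085], "dr": [0, -62.1, 0]},
  {"offset": [0.014, -0.06, -0.085], "dr": [0, -62.1, 0]},
])

```text
time_s: 16.45
position: [0.5208, 0.0619, 0.3412]
tcp_rot: [[0.498, 0.867, -0.004], [0.867, -0.498, 0.001], [-0.001, -0.004, -1.0]]
force: [1.5, 0.1, -0.2]
opening: 0.997
grasp_force: 0.0
```

Run:
```python
from h import *
S=bot.read_state();print(S["joint_positions"].round(1),S["position"])
R=down(-12.5)
rows([((.58,.133,.33),R,11),((.58,.133,.33),R,3)])
```

```text
[-5.5 15.3 87.   0.  78.  24.4] [0.52076279 0.06185944 0.3412362 ]
14 [{"offset": [0.008, 0.001, 0.003], "dr": [-0.0, 0.0, 6.6]}, {"offset": [0.017, 0.003, 0.005], "dr": [-0.0, 0.0, 13.2]}, {"offset": [0.025, 0.004, 0.008], "dr": [-0.0, 0.1, 19.8]}, {"offset": [0.033, 0.006, 0.011], "dr": [-0.1, 0.1, 26.4]}, {"offset": [0.041, 0.007, 0.014], "dr": [-0.1, 0.1, 33.0]}, {"offset": [0.05, 0.009, 0.016], "dr": [-0.1, 0.1, 39.6]}, {"offset": [0.058, 0.01, 0.019], "dr": [-0.1, 0.1, 46.2]}, {"offset": [0.066, 0.012, 0.022], "dr": [-0.1, 0.1, 52.8]}, {"offset": [0.075, 0.013, 0.024], "dr": [-0.1, 0.2, 59.4]}, {"offset": [0.083, 0.015, 0.027], "dr": [-0.1, 0.2, 66.0]}, {"offset": [0.091, 0.016, 0.03], "dr": [-0.2, 0.2, 72.6]}, {"offset": [0.091, 0.016, 0.03], "dr": [-0.2, 0.2, 72.6]}, {"offset": [0.091, 0.016, 0.03], "dr": [-0.2, 0.2, 72.6]}, {"offset": [0.091, 0.016, 0.03], "dr": [-0.2, 0.2, 72.6]}]
```

servo_tool([
  {"offset": [0.008, 0.001, 0.003], "dr": [0, 0, 6.6]},
  {"offset": [0.017, 0.003, 0.005], "dr": [0, 0, 13.2]},
  {"offset": [0.025, 0.004, 0.008], "dr": [0, 0, 19.8]},
  {"offset": [0.033, 0.006, 0.011], "dr": [0, 0, 26.4]},
  {"offset": [0.041, 0.007, 0.014], "dr": [0, 0, 33]},
  {"offset": [0.05, 0.009, 0.016], "dr": [0, 0, 39.6]},
  {"offset": [0.058, 0.01, 0.019], "dr": [0, 0, 46.2]},
  {"offset": [0.066, 0.012, 0.022], "dr": [0, 0, 52.8]},
  {"offset": [0.075, 0.013, 0.024], "dr": [0, 0, 59.4]},
  {"offset": [0.083, 0.015, 0.027], "dr": [0, 0, 66]},
  {"offset": [0.091, 0.016, 0.03], "dr": [0, 0, 72.6]},
  {"offset": [0.091, 0.016, 0.03], "dr": [0, 0, 72.6]},
  {"offset": [0.091, 0.016, 0.03], "dr": [0, 0, 72.6]},
], gripper=-0.6)

```text
time_s: 17.53
position: [0.5792, 0.1302, 0.3096]
tcp_rot: [[0.976, -0.217, -0.006], [-0.217, -0.976, 0.003], [-0.006, -0.002, -1.0]]
force: [-0.3, -0.2, -0.8]
opening: 0.797
grasp_force: 0.0
```

Run:
```python
from h import *
c=viewer.capture("wrist");h=cv2.cvtColor(c["color"],cv2.COLOR_RGB2HSV);m=cv2.inRange(h,(105,110,40),(130,255,255));k,l,st,ce=cv2.connectedComponentsWithStats(m)
for i in range(1,k):
    if st[i][4]>300: x,y,w,hh,_=st[i];print(st[i].tolist(),onz(c,ce[i][0],y+hh-w/2,.155).round(4))
S=bot.read_state();print(S["joint_positions"].round(1),S["position"])
R=down(-12.5);g=(.631,.1335)
rows([((*g,.25),R,4),((*g,.155),R,5),((*g,.140),R,2),((*g,.140),R,3)])
```

```text
[288, 116, 38, 40, 1182] [0.63   0.1311 0.155 ]
[576, 186, 59, 42, 1769] [ 0.5032 -0.1542  0.155 ]
[  1.8  22.9  80.2   0.2  77.2 104.3] [0.5793316  0.13015358 0.31031976]
14 [{"offset": [0.013, -0.004, 0.02], "dr": [-0.0, 0.1, -0.0]}, {"offset": [0.025, -0.007, 0.039], "dr": [-0.1, 0.2, -0.0]}, {"offset": [0.038, -0.011, 0.059], "dr": [-0.1, 0.2, -0.1]}, {"offset": [0.05, -0.014, 0.079], "dr": [-0.1, 0.3, -0.1]}, {"offset": [0.05, -0.014, 0.098], "dr": [-0.1, 0.3, -0.1]}, {"offset": [0.05, -0.014, 0.117], "dr": [-0.1, 0.3, -0.1]}, {"offset": [0.05, -0.014, 0.136], "dr": [-0.1, 0.3, -0.1]}, {"offset": [0.051, -0.014, 0.155], "dr": [-0.1, 0.3, -0.1]}, {"offset": [0.051, -0.014, 0.174], "dr": [-0.1, 0.3, -0.1]}, {"offset": [0.051, -0.014, 0.181], "dr": [-0.1, 0.3, -0.1]}, {"offset": [0.051, -0.014, 0.189], "dr": [-0.1, 0.3, -0.1]}, {"offset": [0.051, -0.014, 0.189], "dr": [-0.1, 0.3, -0.1]}, {"offset": [0.051, -0.014, 0.189], "dr": [-0.1, 0.3, -0.1]}, {"offset": [0.051, -0.014, 0.189], "dr": [-0.1, 0.3, -0.1]}]
```

servo_tool([
  {"offset": [0.013, -0.004, 0.02], "dr": [0, 0, 0]},
  {"offset": [0.025, -0.007, 0.039], "dr": [0, 0.2, 0]},
  {"offset": [0.038, -0.011, 0.059], "dr": [0, 0.3, 0]},
  {"offset": [0.05, -0.013, 0.079], "dr": [0, 0.3, 0]},
  {"offset": [0.05, -0.013, 0.098], "dr": [0, 0.3, 0]},
  {"offset": [0.05, -0.013, 0.117], "dr": [0, 0.3, 0]},
  {"offset": [0.05, -0.013, 0.136], "dr": [0, 0.3, 0]},
  {"offset": [0.05, -0.013, 0.155], "dr": [0, 0.3, 0]},
  {"offset": [0.05, -0.013, 0.174], "dr": [0, 0.3, 0]},
  {"offset": [0.05, -0.013, 0.181], "dr": [0, 0.3, 0]},
  {"offset": [0.05, -0.013, 0.187], "dr": [0, 0.3, 0]},
  {"offset": [0.05, -0.013, 0.187], "dr": [0, 0.3, 0]},
  {"offset": [0.05, -0.013, 0.187], "dr": [0, 0.3, 0]},
])

```text
time_s: 18.67
position: [0.6318, 0.133, 0.1256]
tcp_rot: [[0.976, -0.219, 0.005], [-0.219, -0.976, 0.001], [0.004, -0.002, -1.0]]
force: [-0.8, 0.8, 0.5]
opening: 0.8
grasp_force: 0.0
```

servo_tool([
  {"offset": [0, 0, 0], "dr": [0, 0, 0]},
  {"offset": [0, 0, 0], "dr": [0, 0, 0]},
  {"offset": [0, 0, 0], "dr": [0, 0, 0]},
  {"offset": [0, 0, 0], "dr": [0, 0, 0]},
  {"offset": [0, 0, 0], "dr": [0, 0, 0]},
  {"offset": [0, 0, 0], "dr": [0, 0, 0]},
  {"offset": [0, 0, 0], "dr": [0, 0, 0]},
], gripper=1)

```text
time_s: 19.25
position: [0.6314, 0.133, 0.1253]
tcp_rot: [[0.976, -0.219, 0.004], [-0.219, -0.976, 0.001], [0.004, -0.001, -1.0]]
force: [-0.5, -0.6, 1.9]
opening: 0.434
grasp_force: 30.0
```

Run:
```python
from h import *
S=bot.read_state();p=S["position"]+[0,0,.0187];print(S["position"],S["opening"],S["force"])
# lane target for new: x=-0.001 => gap ~6 if old at -67
a=np.radians(-12.5);T=np.array([.5583,-.1749])+(-0.001)*np.array([np.cos(a),np.sin(a)]);print(T)
R=down(-12.5)
rows([((p[0],p[1],p[2]+.05),R,3),((p[0],p[1],p[2]+.17),R,5),((*T,p[2]+.17),R,10),((*T,p[2]+.17),R,2)])
```

```text
[0.6314118  0.13298649 0.12528867] 0.4341979945571912 [-0.46339035 -0.62332597  1.8822051 ]
[ 0.5573237  -0.17468356]
20 [{"offset": [0.0, -0.0, -0.017], "dr": [-0.0, -0.1, -0.1]}, {"offset": [0.0, -0.0, -0.033], "dr": [-0.1, -0.1, -0.1]}, {"offset": [0.0, -0.0, -0.05], "dr": [-0.1, -0.2, -0.2]}, {"offset": [0.0, -0.0, -0.074], "dr": [-0.1, -0.2, -0.2]}, {"offset": [0.0, -0.0, -0.098], "dr": [-0.1, -0.2, -0.2]}, {"offset": [0.0, -0.0, -0.122], "dr": [-0.1, -0.2, -0.2]}, {"offset": [0.001, -0.0, -0.146], "dr": [-0.1, -0.2, -0.2]}, {"offset": [0.001, -0.0, -0.17], "dr": [-0.1, -0.2, -0.2]}, {"offset": [0.0, 0.031, -0.17], "dr": [-0.1, -0.2, -0.2]}, {"offset": [-0.0, 0.063, -0.17], "dr": [-0.1, -0.2, -0.2]}, {"offset": [-0.001, 0.095, -0.17], "dr": [-0.1, -0.2, -0.2]}, {"offset": [-0.001, 0.126, -0.17], "dr": [-0.1, -0.2, -0.2]}, {"offset": [-0.002, 0.158, -0.17], "dr": [-0.1, -0.2, -0.2]}, {"offset": [-0.002, 0.19, -0.17], "dr": [-0.1, -0.2, -0.2]}, {"offset": [-0.003, 0.221, -0.17], "dr": [-0.1, -0.2, -0.2]}, {"offset": [-0.003, 0.253, -0.17], "dr": [-0.1, -0.2, -0.2]}, {"offset": [-0.004, 0.285, -0.17], "dr": [-0.1, -0.2, -0.2]}, {"offset": [-0.004, 0.316, -0.17], "dr": [-0.1, -0.2, -0.2]}, {"offset": [-0.004, 0.316, -0.17], "dr": [-0.1, -0.2, -0.2]}, {"offset": [-0.004, 0.316, -0.17], "dr": [-0.1, -0.2, -0.2]}]
```

servo_tool([
  {"offset": [0, 0, -0.017], "dr": [0, -0.2, -0.2]},
  {"offset": [0, 0, -0.033], "dr": [0, -0.2, -0.2]},
  {"offset": [0, 0, -0.05], "dr": [0, -0.2, -0.2]},
  {"offset": [0, 0, -0.074], "dr": [0, -0.2, -0.2]},
  {"offset": [0, 0, -0.098], "dr": [0, -0.2, -0.2]},
  {"offset": [0, 0, -0.122], "dr": [0, -0.2, -0.2]},
  {"offset": [0, 0, -0.146], "dr": [0, -0.2, -0.2]},
  {"offset": [0, 0, -0.17], "dr": [0, -0.2, -0.2]},
  {"offset": [0, 0.02, -0.17], "dr": [0, -0.2, -0.2]},
  {"offset": [0, 0.05, -0.17], "dr": [0, -0.2, -0.2]},
  {"offset": [-0.001, 0.085, -0.17], "dr": [0, -0.2, -0.2]},
  {"offset": [-0.001, 0.12, -0.17], "dr": [0, -0.2, -0.2]},
  {"offset": [-0.002, 0.155, -0.17], "dr": [0, -0.2, -0.2]},
  {"offset": [-0.002, 0.19, -0.17], "dr": [0, -0.2, -0.2]},
  {"offset": [-0.003, 0.225, -0.17], "dr": [0, -0.2, -0.2]},
  {"offset": [-0.003, 0.255, -0.17], "dr": [0, -0.2, -0.2]},
  {"offset": [-0.004, 0.28, -0.17], "dr": [0, -0.2, -0.2]},
  {"offset": [-0.004, 0.3, -0.17], "dr": [0, -0.2, -0.2]},
  {"offset": [-0.004, 0.312, -0.17], "dr": [0, -0.2, -0.2]},
  {"offset": [-0.004, 0.316, -0.17], "dr": [0, -0.2, -0.2]},
])

```text
time_s: 20.92
position: [0.5566, -0.176, 0.2936]
tcp_rot: [[0.976, -0.219, -0.001], [-0.219, -0.976, 0.002], [-0.002, -0.002, -1.0]]
force: [1.1, -0.6, -4.5]
opening: 0.436
grasp_force: 30.0
```

servo_tool([
  {"offset": [0, 0, 0], "dr": [0, 0, 0]},
  {"offset": [0, 0, 0], "dr": [0, 0, 0]},
  {"offset": [0, 0, 0], "dr": [0, 0, 0]},
])

```text
time_s: 21.17
position: [0.5575, -0.1729, 0.2942]
tcp_rot: [[0.977, -0.215, 0.0], [-0.215, -0.977, 0.003], [-0.001, -0.003, -1.0]]
force: [-0.8, -1.1, -3.3]
opening: 0.433
grasp_force: 30.0
```

Run:
```python
from h import *
c=viewer.capture("wrist");s=viewer.capture("scene");t=viewer.capture("top")
S=bot.read_state();p=S["position"]
a=np.radians(-12.5);u=np.array([np.cos(a),np.sin(a)]);n=np.array([-u[1],u[0]]);X=p[:2]-[.5583,-.1749];print(p,"lane tcp",X@u,X@n,S["force"])
q=proj(s,[.54,-.17,.2]).astype(int)
A=cv2.resize(s["color"][q[1]-70:q[1]+80,q[0]-60:q[0]+75],None,fx=3,fy=3,interpolation=2);B=cv2.resize(c["color"][:280,120:520],None,fx=.95,fy=.95)
im=np.zeros((450,800,3),np.uint8);im[:A.shape[0],:A.shape[1]]=A;w=min(B.shape[1],800-A.shape[1]);im[:B.shape[0],A.shape[1]:A.shape[1]+w]=B[:,:w]
cv2.imwrite("pics/m7.png",im[:,:,::-1])
```

```text
[ 0.5576213  -0.17318571  0.29442078] lane tcp -0.0010336471737419967 0.0015267562891253033 [ 1.00972068  0.1134095  -4.08236875]
```

View pics/m7.png

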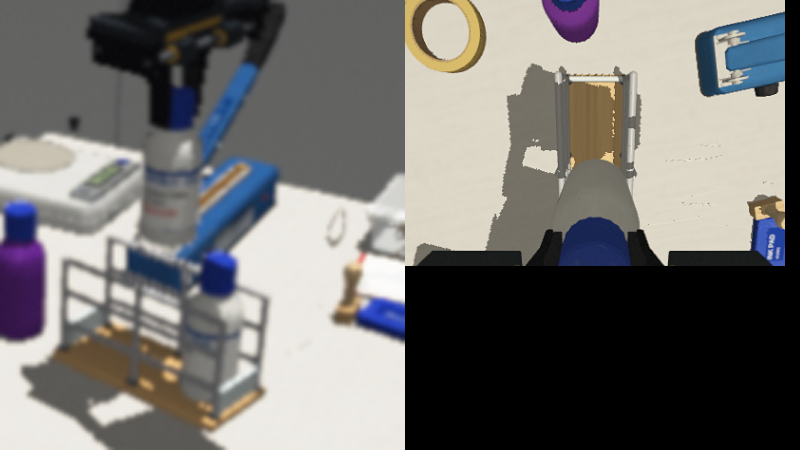

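The scene half shows the new bottle hanging upright over the lane just behind the old one, which stands at the front stop. The old bottle was freely centred at robot-frame lane y of about +2.6 mm, so the current +1.5 mm is fine. Lowering gently.

servo_tool([
  {"offset": [0, 0, 0.012], "dr": [0, 0, 0]},
  {"offset": [0, 0, 0.024], "dr": [0, 0, 0]},
  {"offset": [0, 0, 0.036], "dr": [0, 0, 0]},
  {"offset": [0, 0, 0.046], "dr": [0, 0, 0]},
  {"offset": [0, 0, 0.054], "dr": [0, 0, 0]},
  {"offset": [0, 0, 0.062], "dr": [0, 0, 0]},
  {"offset": [0, 0, 0.07], "dr": [0, 0, 0]},
  {"offset": [0, 0, 0.078], "dr": [0, 0, 0]},
  {"offset": [0, 0, 0.086], "dr": [0, 0, 0]},
  {"offset": [0, 0, 0.086], "dr": [0, 0, 0]},
])

```text
time_s: 22.15
position: [0.5564, -0.1737, 0.2065]
tcp_rot: [[0.976, -0.216, -0.003], [-0.216, -0.976, 0.004], [-0.004, -0.003, -1.0]]
force: [-0.3, 0.3, -3.5]
opening: 0.431
grasp_force: 30.0
```

servo_tool([
  {"offset": [0, 0, 0.01], "dr": [0, 0, 0]},
  {"offset": [0, 0, 0.02], "dr": [0, 0, 0]},
  {"offset": [0, 0, 0.03], "dr": [0, 0, 0]},
  {"offset": [0, 0, 0.04], "dr": [0, 0, 0]},
  {"offset": [0, 0, 0.05], "dr": [0, 0, 0]},
  {"offset": [0, 0, 0.058], "dr": [0, 0, 0]},
  {"offset": [0, 0, 0.062], "dr": [0, 0, 0]},
  {"offset": [0, 0, 0.065], "dr": [0, 0, 0]},
  {"offset": [0, 0, 0.067], "dr": [0, 0, 0]},
  {"offset": [0, 0, 0.067], "dr": [0, 0, 0]},
  {"offset": [0, 0, 0.067], "dr": [0, 0, 0]},
])

```text
time_s: 23.07
position: [0.5577, -0.1742, 0.1417]
tcp_rot: [[0.976, -0.216, 0.001], [-0.216, -0.976, 0.002], [0.001, -0.002, -1.0]]
force: [-0.0, -0.5, -3.4]
opening: 0.429
grasp_force: 30.0
```

servo_tool([
  {"offset": [0, 0, 0.0015], "dr": [0, 0, 0]},
  {"offset": [0, 0, 0.003], "dr": [0, 0, 0]},
  {"offset": [0, 0, 0.0045], "dr": [0, 0, 0]},
  {"offset": [0, 0, 0.0055], "dr": [0, 0, 0]},
  {"offset": [0, 0, 0.0055], "dr": [0, 0, 0]},
  {"offset": [0, 0, 0.0055], "dr": [0, 0, 0]},
])

```text
time_s: 23.57
position: [0.558, -0.1744, 0.1373]
tcp_rot: [[0.976, -0.216, 0.002], [-0.216, -0.976, 0.001], [0.002, -0.001, -1.0]]
force: [-1.6, -0.0, 6.1]
opening: 0.434
grasp_force: 30.0
```

Touchdown (+6 N). Releasing, then rising.

servo_tool([
  {"offset": [0, 0, 0], "dr": [0, 0, 0]},
  {"offset": [0, 0, 0], "dr": [0, 0, 0]},
  {"offset": [0, 0, 0], "dr": [0, 0, 0]},
  {"offset": [0, 0, 0], "dr": [0, 0, 0]},
  {"offset": [0, 0, 0], "dr": [0, 0, 0]},
  {"offset": [0, 0, -0.015], "dr": [0, 0, 0]},
  {"offset": [0, 0, -0.035], "dr": [0, 0, 0]},
  {"offset": [0, 0, -0.065], "dr": [0, 0, 0]},
  {"offset": [0, 0, -0.1], "dr": [0, 0, 0]},
  {"offset": [0, 0, -0.14], "dr": [0, 0, 0]},
  {"offset": [-0.04, 0, -0.165], "dr": [0, 0, 0]},
  {"offset": [-0.07, 0, -0.165], "dr": [0, 0, 0]},
  {"offset": [-0.07, 0, -0.165], "dr": [0, 0, 0]},
  {"offset": [-0.07, 0, -0.165], "dr": [0, 0, 0]},
  {"offset": [-0.07, 0, -0.165], "dr": [0, 0, 0]},
], gripper=-0.5)

```text
time_s: 24.82
position: [0.4893, -0.1595, 0.3007]
tcp_rot: [[0.976, -0.217, 0.001], [-0.217, -0.976, 0.002], [0.0, -0.002, -1.0]]
force: [0.7, -0.2, -0.1]
opening: 0.747
grasp_force: 0.0
```

Run:
```python
from h import *
c=viewer.capture("wrist");s=viewer.capture("scene")
a=np.radians(-12.5);u=np.array([np.cos(a),np.sin(a)]);n=np.array([-u[1],u[0]])
for N,im,z in(("wrist",c,.167),("scene",s,.1515)):
    h=cv2.cvtColor(im["color"],cv2.COLOR_RGB2HSV);m=cv2.inRange(h,(105,110,40),(130,255,255));k,l,st,ce=cv2.connectedComponentsWithStats(m)
    for i in range(1,k):
        x,y,w,hh,ar=st[i]
        q=(ce[i][0],y+hh-w/2) if N=="wrist" else ce[i]
        X=onz(im,*q,z)[:2]-[.5583,-.1749]
        if ar>60 and abs(X@u)<.15 and abs(X@n)<.06: print(N,st[i].tolist(),"lane",(X@u).round(4),(X@n).round(4))
print(bot.read_state()["force"],bot.read_state()["time_s"],bot.read_state()["position"])
```

```text
wrist [300, 97, 41, 43, 1358] lane -0.0029 -0.0011
wrist [299, 165, 38, 44, 1327] lane -0.067 0.0013
[-0.06254247  0.050629    0.99707478] 24.9167 [ 0.48993468 -0.15972906  0.30030753]
```

```bash
python3 -c "
from h import *
print(ticket.hand_in())"
```

```text
the job is handed in; nothing more can be done
None
```

I handed the job in after about 25 s of robot time: the old bottle is about 3 mm from the front stop and the new one about 4 mm behind it. Both were standing and released in the last wrist-camera check, no bottle was knocked over, and no bystander was touched; the hand-in returned no verdict.

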